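Lock the sample transit case: line up the slotted disc, push the bar home

TASK

Lock the grey transit case: push the black lug round with a fingertip until the slot of the yellow disc lies in line with the bar, then push the bar by its red tab through the disc and fully home in the keeper on the white lid. Only push with the fingers, gently: do not grip anything, never force the bar against a disc that is not lined up, and leave the dish, vial and bottle beside the case where they stand. Finish with the robot clear of everything.

Things in the scene. Friction and masses are not known exactly. Their poses are not given: they have to be found in the camera images.
- transit_case: Fixed grey case, white shut lid over its far third; spans x -175 to +152, y +-54, top 50 mm high. Origin on the table under the disc's axis; x is the way the bar travels (red tab, disc, keeper), y left of that, z up. On top along y = 0: two aluminium bar rails (x -163 to -37, y within +-28, top 74 high), the disc at x = 0, the steel keeper arch (x 42 to 64, y within +-30, top 77 high).
- disc_slot (a point): On the axis of the yellow disc (68 mm diameter) at its top face, 75 mm above the table; turns with the disc. Its x axis runs along the slot, which crosses the whole disc, 24 mm wide, 17 deep; its y axis points to the lug. In line means x parallel to the case's x, either way round; the 18 mm bar passes when within about 0.08 rad.
- lock_disc (a joint): Disc angle, rad, growing clockwise from above. 0: slot in line, lug on the case's +y side; 1.571: slot crosswise, lug on the keeper side (+x); 3.142: slot in line, lug on the -y side. Either in-line position serves. Turns freely from -0.35 to 3.49, no notch or stop in line; friction of about 0.05 N m (2 N at the lug) holds it where it is left.
- lug_top (a point): Centre of the top of the black upright lug on the disc: a round post of 12 mm diameter and 37 mm tall (from 75 to 112 mm above the table), 24 mm from the disc's axis, at right angles to the slot.
- lock_bar (a joint): Travel of the steel bar, m: 0 fully drawn back, 0.120 home against its stop. The bar is 18 mm wide, 11 high, with a tapered nose, captive in the rails, and slides only along the case's x; about 2 N of friction plus slight drag holds it where left. A disc not in line blocks it at about 0.02 to 0.04.
- tab_top (a point): Centre of the top edge of the red push tab at the bar's tail: an upright plate 40 mm wide (across the bar), 8 thick (along it), from 79 to 113 mm above the table. Push on its rear face, the one away from the disc. It stands 105 mm behind the bar's nose: case x = -160 mm with the bar fully back, -40 mm when home.
- bar_nose (a point): Tip of the bar's nose, at case x = -55 mm when fully back and +65 mm when home, 64 mm above the table.
- petri_1: Loose round culture dish, 60 mm diameter, 15 tall, on the table beside the case; to be left alone. Origin at the centre of its underside.
- sample_vial_1: Loose screw-cap sample vial, 20 mm diameter, 48 tall, standing on the table beside the case; to be left alone. Origin at the centre of its underside.
- reagent_bottle_3: Loose small white reagent bottle with a blue cap, 41 mm diameter, 80 tall, standing on the table beside the case; to be left alone. Origin at the centre of its underside.

How it is judged:
By the outcome, as a careful person would: the job done as asked, in the order asked, and still so for the second after the job is handed in, with the robot touching nothing.
It also fails if it takes over 51 s, if anything falls off the work surface, if the arm or the gripper's body presses on something with over 40 N, if the wrist force passes 120 N, or if a joint passes its speed limit or range.

ROBOT

A 6-joint arm with a two-finger parallel gripper is mounted at the origin on the work surface; the furniture and walls round the work are solid. World frame = base frame: x ahead of the robot, y to its left, z up, the work surface at z = 0. Lengths are in m, angles in degrees, forces in N, time in s.
With the tool pointing down it reaches from about 0.35 to 0.875 m from the base axis. Payload 4.2 kg.
Tool frame: the origin (TCP) lies midway between the tips of the shut fingers; the grasp point (between the pads) lies 19 mm behind it (hold_point_z is the z of the grasp point in the tool frame, in m); z points along the fingers, y is the direction in which the jaws open and shut (so a half turn about z gives the same grasp; the last joint's range is limited). The gripper opens to 87 mm and grips with 3 to 60 N. Pads are 19 mm wide; open, the fingers measure 117 mm over their backs; the gripper's body (75 mm by 190 mm) begins 51 mm behind the grasp point.
Start: joints at [78.129, 22.042, 0.453, 0, -68.411, -14.817], TCP at [0.281, 0.558, 0.223] pointing down, gripper open.
Joint ranges: [-179.83, 179.83], [-69.29, 118.12], [-61.27, 80.66], [-181.25, 117.63], [-171.15, -9.14], [-177.46, 177.46]. Speed limits (degrees/s): [159.86, 159.86, 180, 180, 180, 180].

INTERFACE

Orientations are given as a 3x3 rotation matrix whose columns are the frame's x, y, z axes.
In Python, from station import * gives the robot as it stands. The module is installed in compiled form; this text tells all that it offers.
- The arm moves only by the tool jog_arm, never from a script. Its argument "moves" is a list of rows, each a list of 7 numbers: the closure, from -1 (fully open) to 1 (shut), then the shift along the tool's x, y, z in m, then the turn, a rotation vector about the tool's x, y, z in rad. In form: [[gripper, x, y, z, wx, wy, wz], ...]. A call has exactly 10 rows; each row is the pose to reach, as a shift and turn from the pose commanded when the call began, along the tool's axes at that moment; what a row does not reach only later rows make up. A row lasts 1/12 s, in which the tool goes at most 41.7 mm and 7.16 degrees, less where a joint would pass 70% of its speed; a pose out of reach is approached as far as the arm can. A call with a gripper value outside its range is refused whole. The fingers move at their own pace and stop on an object; the grip force is fixed at half the most. Time passes only in rows, so rows that repeat a pose let the fingers close, or fill a call up. It gives the time, the measured TCP pose, the force and the opening at its end, in the units of the state.
- sense(): the state, without advancing time (a new reading comes with each control period).
- capture(name): name is "scene" or "top" or "wrist"; returns a dict with "frame" (420x560x3 uint8, red, green, blue), "fov_y" (degrees; the focal length in pixels is half the picture's height over the tangent of half this angle, whatever the lens; pixels are square), "cx", "cy" (the principal point, pixels), "world_from_camera" (4x4, takes a point from camera to world coordinates). Camera axes: x right, y down, z forward; pixel columns grow to the right and rows downward; lengths in m; the calibration is good to about 2 mm. A picture is of the moment at which its call begins. There is no depth.
- finish_job(): hands the job in, once; it reports no verdict.
The state is a dict: "time_s": time; "joints": joint angles; "joint_velocities": joint speeds; "effort": joint torques, N m; "tcp_pos": TCP position; "ee_rot": TCP orientation; "wrist_force": force on the tool from outside, world axes, zero at the start; "moment": the same for the moment, N m; "gripper_width": opening from 0.0 (shut) to 1.0 (fully open).
Only numpy, scipy, OpenCV 4.12 (cv2) and the standard library are available. Lean on these libraries where they do the work, as an engineer would, in place of code of your own. Each camera call takes 0.05 s, during which the arm holds its last target.

## Working session

There is one attempt and no reset: what is moved stays moved. The work goes in short steps, Python scripts to look and compute and a tool call to move; the robot and the scene stay as the last step left them, time stands still between calls to the robot, and variables do not carry over. Pictures are saved under pics/ and viewed, and the job is handed in when it is done.

Besides the shell and the picture viewer there is one more tool, called after "Request:" by a JSON object that holds its "op" and its "data", one argument or row to a line. jog_arm: Moves the arm, as the interface text tells. Its arguments: {"type":"object","properties":{"moves":{"type":"array"}},"required":["moves"]}

```bash
mkdir -p pics; python3 - <<'E'
from station import *
import cv2
s=sense()
for k,v in s.items(): print(k,v)
for n in ["scene","top","wrist"]:
    c=capture(n); cv2.imwrite(f"pics/{n}0.png",c["frame"][:,:,::-1]); print(n,c["fov_y"],c["cx"],c["cy"]); print(c["world_from_camera"])
E
```

```text
time_s 0.0
joints [ 7.81286434e+01  2.20910925e+01  3.78243708e-01 -2.96760304e-02
 -6.84114458e+01 -1.48171308e+01]
joint_velocities [-0.03628446  0.09302242  0.05638688 -0.06793005 -0.07584989  0.02113764]
effort [-4.54684932e-04 -3.90662313e+01  1.87399864e+01  4.21949565e+00
  1.09090933e-02 -2.03216446e-04]
tcp_pos [0.28041252 0.55787216 0.22144385]
ee_rot [[ 8.93375850e-01 -4.49309191e-01 -9.17567873e-04]
 [-4.49310119e-01 -8.93373562e-01 -2.02383055e-03]
 [ 8.95947901e-05  2.22031387e-03 -9.99997531e-01]]
wrist_force [ 0.57339055  0.29577939 -0.02726513]
moment [ 0.04326434 -0.012305   -0.02829969]
gripper_width 0.9982748557055776
scene 42.32512563775715 284.2941392382066 208.16698758555376
[[ 0.49107976 -0.60092756  0.6306558  -0.06670238]
 [-0.87108669 -0.33295752  0.36103639 -0.27930174]
 [-0.00697513 -0.72665354 -0.68696869  0.7077425 ]
 [ 0.          0.          0.          1.        ]]
top 48.465991896368976 280.5310112998436 213.26977326309384
[[-0.02458125 -0.99620857  0.08345204  0.4155621 ]
 [-0.99959496  0.02569047  0.01224382  0.03919905]
 [-0.01434132 -0.08311727 -0.99643657  0.94346124]
 [ 0.          0.          0.          1.        ]]
wrist 66.74122238038647 279.06492333678625 204.8910457350361
[[-0.44801935 -0.85805191 -0.25104894  0.34897302]
 [-0.89402223  0.4305283   0.12397434  0.52417146]
 [ 0.00170725  0.27998624 -0.96000249  0.38256085]
 [ 0.          0.          0.          1.        ]]
```

View pics/scene0.png

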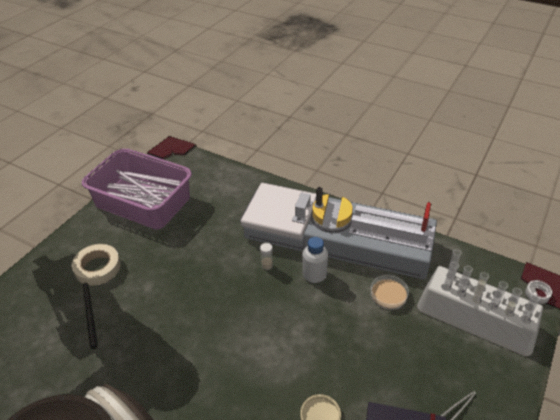

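View pics/top0.png

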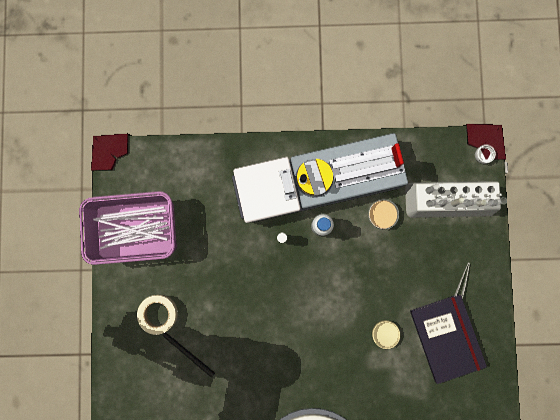

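View pics/wrist0.png

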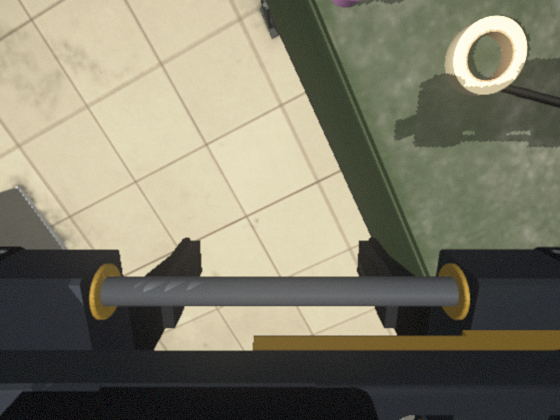

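The top view shows the disc near (315,177), the black lug near (304,179) on the keeper side, and the red tab near (398,155). The dish, vial and bottle are on the robot side of the case. Next I measure these.

```bash
cat > h.py <<'E'
from station import *
import cv2, numpy as np
def ray(c,u,v):
    f=c["frame"].shape[0]/2/np.tan(np.radians(c["fov_y"]/2)); T=np.array(c["world_from_camera"])
    d=T[:3,:3]@np.array([(u-c["cx"])/f,(v-c["cy"])/f,1]); return T[:3,3],d
def onz(c,u,v,z):
    o,d=ray(c,u,v); return o+d*(z-o[2])/d[2]
def proj(c,p):
    f=c["frame"].shape[0]/2/np.tan(np.radians(c["fov_y"]/2)); T=np.linalg.inv(np.array(c["world_from_camera"]))
    q=T[:3,:3]@np.array(p)+T[:3,3]; return f*q[0]/q[2]+c["cx"],f*q[1]/q[2]+c["cy"]
def comps(m,amin=15):
    n,l,s,ce=cv2.connectedComponentsWithStats(m.astype(np.uint8)); 
    return [(s[i],ce[i],l==i) for i in range(1,n) if s[i][4]>=amin]
def masks(c):
    h=cv2.cvtColor(c["frame"],cv2.COLOR_RGB2HSV).astype(int);H,S,V=h[...,0],h[...,1],h[...,2]
    return dict(yellow=(H>18)&(H<34)&(S>150)&(V>110),red=((H<6)|(H>174))&(S>170)&(V>110),blue=(H>95)&(H<125)&(S>120)&(V>70),black=(V<40))
E
python3 - <<'E'
from h import *
for n,(a,b,x,y) in dict(top=(225,120,200,130),scene=(235,170,220,140)).items():
    c=capture(n)
    cv2.imwrite(f"pics/{n}z.png",cv2.resize(c["frame"][b:b+y,a:a+x,::-1],None,fx=3.6,fy=3.6,interpolation=cv2.INTER_CUBIC))
    for k,m in masks(c).items():
        for s,ce,_ in comps(m):
            if a<ce[0]<a+x and b<ce[1]<b+y: print(n,k,s,ce.round(1), onz(c,*ce,0.075).round(4) , onz(c,*ce,0.112).round(4))
E
```

```text
top yellow [316 159  17  32 306] [324.9 172.8] [ 0.5624 -0.0354  0.075 ] [ 0.5562 -0.0322  0.112 ]
top yellow [297 163  17  31 221] [304.2 179.7] [0.5504 0.0038 0.075 ] [0.5446 0.0053 0.112 ]
top red [394 144  10  21 106] [398.2 154.5] [ 0.5935 -0.1742  0.075 ] [ 0.5859 -0.1651  0.112 ]
top blue [317 218  14  13 136] [323.5 223.8] [ 0.4665 -0.0297  0.075 ] [ 0.4643 -0.0268  0.112 ]
top black [300 175   6   7  35] [302.7 178. ] [0.5537 0.0066 0.075 ] [0.5478 0.008  0.112 ]
top black [274 215  12   3  15] [280.3 216.1] [0.4831 0.0505 0.075 ] [0.4802 0.05   0.112 ]
top black [280 218  11   7  18] [285.6 220.9] [0.4737 0.0409 0.075 ] [0.4712 0.0408 0.112 ]
top black [286 235  22  11  95] [295.8 239.9] [0.438  0.0227 0.075 ] [0.437  0.0234 0.112 ]
scene yellow [313 195  15  24 151] [320.6 207.9] [ 5.446e-01 -4.000e-04  7.500e-02] [ 0.5089 -0.0167  0.112 ]
scene yellow [338 198  14  28 240] [344.5 211.3] [ 0.5567 -0.0393  0.075 ] [ 0.5203 -0.0533  0.112 ]
scene red [425 203   5  16  37] [426.9 210.7] [ 0.6251 -0.16    0.075 ] [ 0.5847 -0.167   0.112 ]
```

```bash
ls pics
```

```text
scene0.png
scenez.png
top0.png
topz.png
wrist0.png
```

View pics/topz.png

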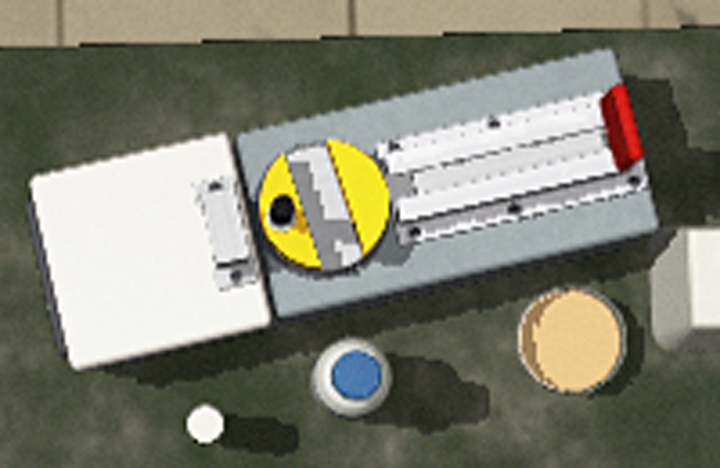

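View pics/scenez.png

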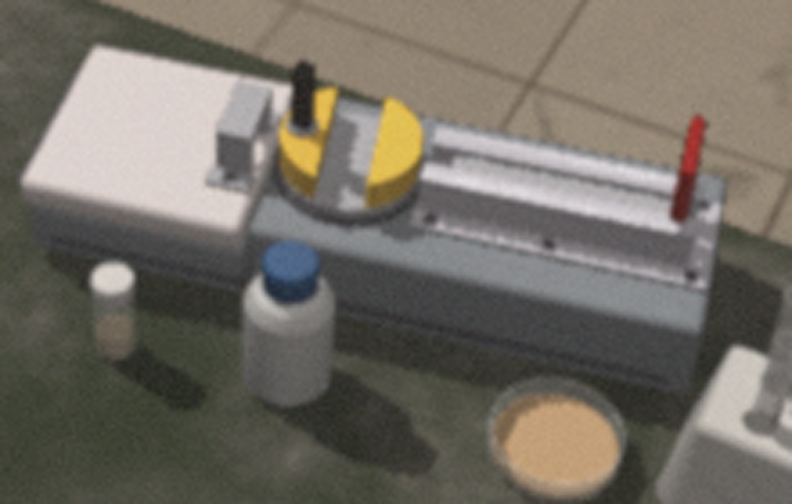

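```bash
python3 - <<'E'
from h import *
c=capture("top")
m=masks(c)["yellow"]; ys,xs=np.nonzero(m); k=(xs>290)&(xs<340)&(ys>150)&(ys<200)
pts=np.c_[xs,ys][k].astype(np.float32)
(cx,cy),r=cv2.minEnclosingCircle(pts); A=onz(c,cx,cy,.075); print("disc",cx,cy,r,A, np.linalg.norm(onz(c,cx+r,cy,.075)-A))
P=[onz(c,225+u/3.6,120+v/3.6,.05) for u,v in [(610,50),(655,232),(30,178),(75,368)]]
for p in P: print(p.round(4))
for a,b in [(0,1),(2,3),(0,2),(1,3)]:
    d=P[b]-P[a]; print(a,b,np.linalg.norm(d[:2]),np.degrees(np.arctan2(d[1],d[0])))
# slot edge lines from the two yellow halves
for s,ce,l in comps(m):
    if 290<ce[0]<340:
        (q,w,an)=cv2.minAreaRect(np.argwhere(l)[:,::-1].astype(np.float32)); print(q,w,an)
        ed=[]
        for v in range(s[1]+4,s[1]+s[3]-4):
            u=np.nonzero(l[v])[0]; ed.append((u.max()+.5 if ce[0]<315 else u.min()-.5, v))
        W=np.array([onz(c,u,v,.075)[:2] for u,v in ed]); vx,vy,x0,y0=cv2.fitLine(W.astype(np.float32),cv2.DIST_HUBER,0,.01,.01).ravel(); print("slot edge dir",np.degrees(np.arctan2(vy,vx)),x0,y0)
s=capture("scene"); 
# lug top
b=onz(c,302.7,178,.112); print("lug top",b, "dist",np.linalg.norm((b-A)[:2]))
m=masks(c)["red"]; 
for st,ce,l in comps(m):
    if 390<ce[0]<410:
        pp=np.argwhere(l)[:,::-1]; print(cv2.boxPoints(cv2.minAreaRect(pp.astype(np.float32))))
for v,zs in [((320,216),0.075)]: pass
E
```

```text
disc 314.27081298828125 176.0470733642578 18.228044509887695 [ 0.55681193 -0.01522542  0.075     ] 0.0341925142323593
[ 0.6394 -0.1749  0.05  ]
[ 0.5398 -0.1944  0.05  ]
[0.578  0.1396 0.05  ]
[0.4749 0.1172 0.05  ]
0 1 0.10151331802994007 -168.9108661883354
2 3 0.10557917505126661 -167.76068212739204
0 2 0.32041175750245143 101.03753316064578
1 3 0.3183144816468469 101.76522353965049
(325.9500427246094, 172.85003662109375) (32.57146072387695, 12.016655921936035) 71.56504821777344
slot edge dir 17.483225 0.5640714 -0.024888575
(302.7500305175781, 179.75) (31.62277603149414, 11.700428009033203) 71.56504821777344
slot edge dir 16.700577 0.5545711 -0.003938058
lug top [0.54780748 0.00798623 0.112     ] dist 0.024897004426402736
[[390.76923 145.15387]
 [397.96155 143.19232]
 [403.45386 163.33078]
 [396.26154 165.29233]]
```

Measurements agree with the given sizes (disc radius 34.2 mm, lug 24.9 mm off axis, case 320 × 104 mm). Origin is about (0.557, -0.015), with case x at about 101.4° in world, and the disc is near 1.43 rad. I'll push the lug toward +y with a straight 45° chord push, using the side of the shut fingers. First I move above the pre-push point.

Request:
{"op": "jog_arm", "data": {
  "moves": [
    [1,0.49,0.34,0,0,0,1.69],
    [1,0.49,0.34,0,0,0,1.69],
    [1,0.49,0.34,0,0,0,1.69],
    [1,0.49,0.34,0,0,0,1.69],
    [1,0.49,0.34,0,0,0,1.69],
    [1,0.49,0.34,0,0,0,1.69],
    [1,0.49,0.34,0,0,0,1.69],
    [1,0.49,0.34,0,0,0,1.69],
    [1,0.49,0.34,0,0,0,1.69],
    [1,0.49,0.34,0,0,0,1.69]
  ]
}}

```text
time_s: 1.18
tcp_pos: [0.4804, 0.1906, 0.223]
ee_rot: [[-0.15, -0.989, 0.001], [-0.989, 0.15, 0.001], [-0.001, -0.001, -1.0]]
wrist_force: [1.7, 1.1, 0.3]
gripper_width: 0.322
```

```bash
cat >> h.py <<'E'
O=np.array([0.5568,-0.0152]); YAW=np.radians(101.4)
EX=np.array([np.cos(YAW),np.sin(YAW)]); EY=np.array([-np.sin(YAW),np.cos(YAW)])
def where():
    s=sense(); R=np.array(s["ee_rot"]); p=np.array(s["tcp_pos"]); d=p[:2]-O
    print("t %.2f"%s["time_s"],"tcp",p.round(4),"case",(d@EX*1e3).round(1),(d@EY*1e3).round(1),"psi",np.degrees(np.arctan2(R[1,0],R[0,0])).round(2),"tilt",R[:2,2].round(4),"F",np.round(s["wrist_force"],1),"w",round(s["gripper_width"],3),"j",np.round(s["joints"],1))
    return s,R,p
def goto(cx,cy,z,psi=None):
    s,R,p=where(); t=np.r_[O+(EX*cx+EY*cy)/1e3,z]; a=0
    if psi is not None:
        P=np.radians(psi); Rt=np.array([[np.cos(P),np.sin(P),0],[np.sin(P),-np.cos(P),0],[0,0,-1]])
        a=cv2.Rodrigues(R.T@Rt)[0].ravel().round(3)
    print("shift",(R.T@(t-p)).round(4),"turn",a)
E
python3 -c "
from h import *
goto(46.3,-17.3,.15,-123.6)"
```

```text
t 1.18 tcp [0.4804 0.1906 0.223 ] case 216.8 34.2 psi -98.64 tilt [0.0007 0.0005] F [1.7 1.1 0.3] w 0.322 j [ 39.6  11.4 -14.5   0.  -64.  -48.3]
shift [ 0.1426 -0.1068  0.0729] turn [-0.     0.001  0.436]
```

Request:
{"op": "jog_arm", "data": {
  "moves": [
    [1,0.04,-0.03,0.01,0,0,0.1],
    [1,0.075,-0.056,0.03,0,0,0.22],
    [1,0.11,-0.082,0.05,0,0,0.33],
    [1,0.13,-0.097,0.06,0,0,0.4],
    [1,0.142,-0.106,0.073,0,0,0.43],
    [1,0.142,-0.106,0.073,0,0,0.43],
    [1,0.142,-0.106,0.073,0,0,0.43],
    [1,0.142,-0.106,0.073,0,0,0.43],
    [1,0.142,-0.106,0.073,0,0,0.43],
    [1,0.142,-0.106,0.073,0,0,0.43]
  ]
}}

```text
time_s: 2.02
tcp_pos: [0.5644, 0.0378, 0.1506]
ee_rot: [[-0.542, -0.84, 0.002], [-0.84, 0.542, 0.001], [-0.002, -0.001, -1.0]]
wrist_force: [0.1, 0.9, -0.5]
gripper_width: 0.004
```

```bash
python3 -c "
from h import *
goto(46.3,-17.3,.09,-123.6)
c=capture('scene');cv2.imwrite('pics/s1.png',cv2.resize(c['frame'][90:270,200:440,::-1],None,fx=3.3,fy=3.3,interpolation=cv2.INTER_CUBIC))"
```

```text
t 2.02 tcp [0.5644 0.0378 0.1506] case 50.4 -17.9 psi -122.84 tilt [0.002  0.0007] F [ 0.1  0.9 -0.5] w 0.004 j [ 20.2  19.8 -14.    0.  -56.  -53.1]
shift [ 0.0035 -0.0023  0.0606] turn [-0.001  0.002  0.013]
```

View pics/s1.png

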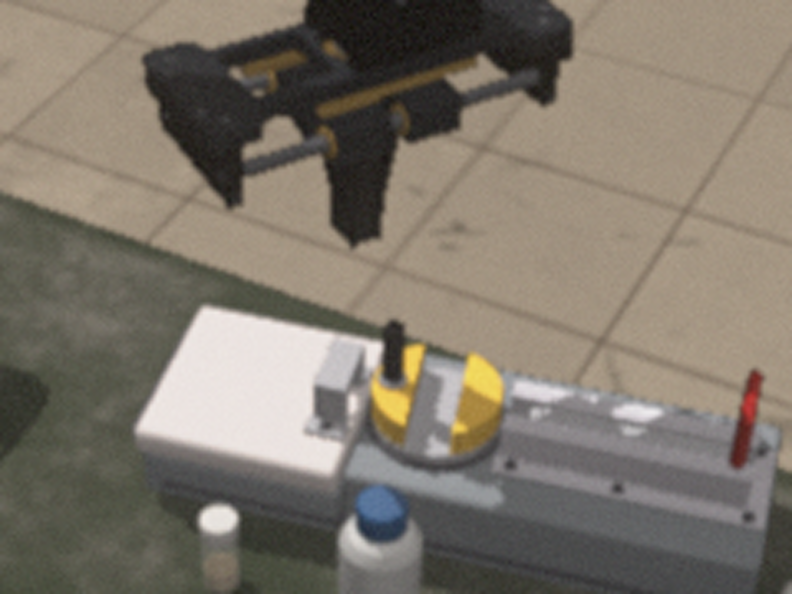

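The scene view shows the shut fingers above the keeper side with the lug still in place, well clear. I descend.

Request:
{"op": "jog_arm", "data": {
  "moves": [
    [1,0,-0.002,0.012,0,0,0.012],
    [1,0,-0.002,0.024,0,0,0.012],
    [1,0,-0.002,0.036,0,0,0.012],
    [1,0,-0.002,0.046,0,0,0.012],
    [1,0,-0.002,0.054,0,0,0.012],
    [1,0,-0.002,0.06,0,0,0.012],
    [1,0,-0.002,0.06,0,0,0.012],
    [1,0,-0.002,0.06,0,0,0.012],
    [1,0,-0.002,0.06,0,0,0.012],
    [1,0,-0.002,0.06,0,0,0.012]
  ]
}}

```text
time_s: 2.9
tcp_pos: [0.5664, 0.0356, 0.0902]
ee_rot: [[-0.554, -0.833, 0.001], [-0.833, 0.554, 0.0], [-0.001, -0.001, -1.0]]
wrist_force: [0.5, 0.7, -0.1]
gripper_width: 0.006
```

```bash
python3 -c "
from h import *
s,R,p=where(); d=p[:2]-O; print('n',(d@(EY-EX))/2**.5*1e3,'t',(d@(EX+EY))/2**.5*1e3)
c=capture('scene');cv2.imwrite('pics/s2.png',cv2.resize(c['frame'][120:270,240:440,::-1],None,fx=3.8,fy=3.8,interpolation=cv2.INTER_CUBIC))"
```

```text
t 2.90 tcp [0.5664 0.0356 0.0902] case 47.9 -19.5 psi -123.63 tilt [0.0014 0.0003] F [ 0.5  0.7 -0.1] w 0.006 j [ 20.   23.9 -17.7   0.  -48.3 -53.6]
n -47.6440697971378 t 20.1330604606726
```

View pics/s2.png

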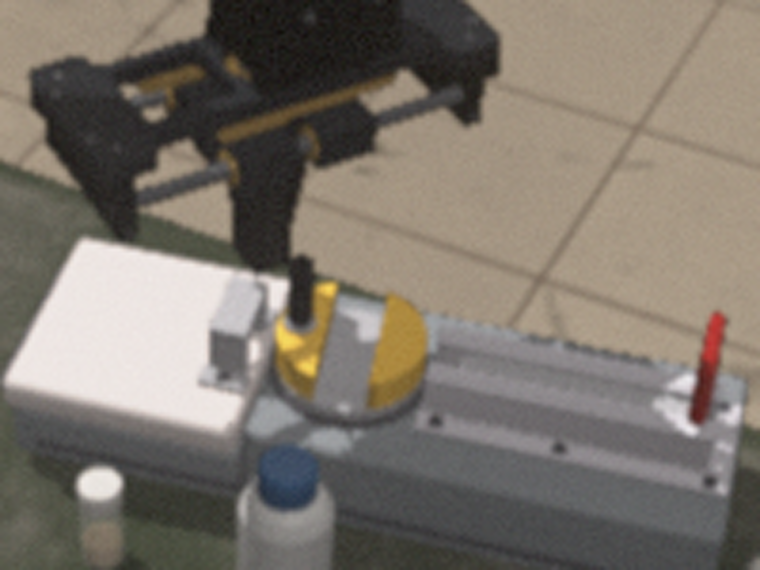

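Request:
{"op": "jog_arm", "data": {
  "moves": [
    [1,0.006,0,0,0,0,0],
    [1,0.012,0,0,0,0,0],
    [1,0.016,0,0,0,0,0],
    [1,0.02,0,0,0,0,0],
    [1,0.024,0,0,0,0,0],
    [1,0.028,0,0,0,0,0],
    [1,0.032,0,0,0,0,0],
    [1,0.036,0,0,0,0,0],
    [1,0.039,0,0,0,0,0],
    [1,0.042,0,0,0,0,0]
  ]
}}

```text
time_s: 3.78
tcp_pos: [0.5425, 0.0013, 0.0898]
ee_rot: [[-0.554, -0.833, 0.001], [-0.833, 0.554, 0.001], [-0.002, 0.0, -1.0]]
wrist_force: [-1.2, 4.8, 1.1]
gripper_width: 0.002
```

```bash
python3 -c "
from h import *
s,R,p=where(); d=p[:2]-O; print('n',(d@(EY-EX))/2**.5*1e3,'t',(d@(EX+EY))/2**.5*1e3)
c=capture('scene');a=cv2.resize(c['frame'][120:250,260:440,::-1],None,fx=4.2,fy=4.2,interpolation=cv2.INTER_CUBIC)
cv2.imwrite('pics/s3.png',a)
c=capture('top');a=cv2.resize(c['frame'][120:250,220:400,::-1],None,fx=4.2,fy=4.2,interpolation=cv2.INTER_CUBIC)
cv2.imwrite('pics/t3.png',a)"
```

```text
t 3.78 tcp [0.5425 0.0013 0.0898] case 19.0 10.7 psi -123.63 tilt [0.0009 0.0015] F [-1.2  4.8  1.1] w 0.002 j [ 17.2  21.9 -21.3  -0.1 -46.8 -50.8]
n -5.823196861810354 t 21.014717038166467
```

View pics/s3.png

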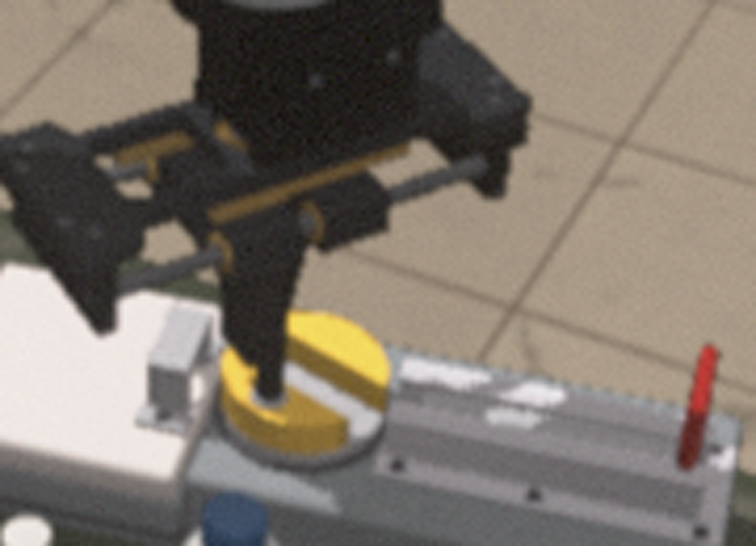

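View pics/t3.png

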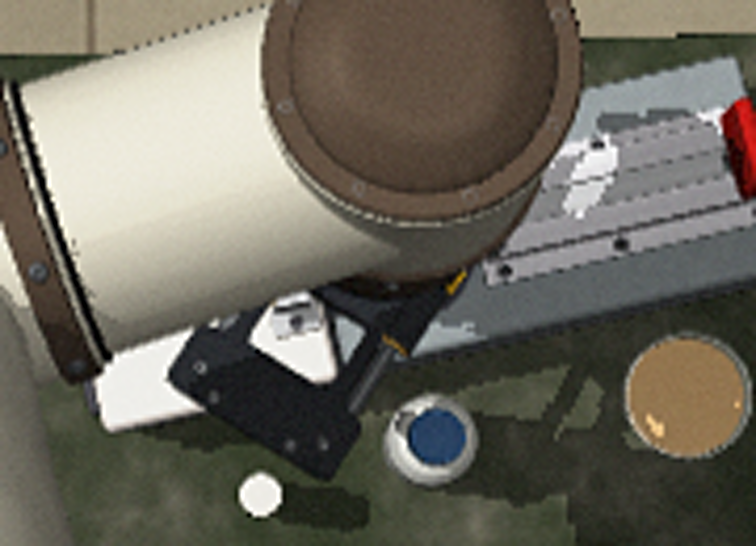

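The disc has turned and the slot is about 35–40° off line, with only about 5 N of force. I push on.

Request:
{"op": "jog_arm", "data": {
  "moves": [
    [1,0.001,0,0,0,0,0],
    [1,0.002,0,0,0,0,0],
    [1,0.003,0,0,0,0,0],
    [1,0.004,0,0,0,0,0],
    [1,0.005,0,0,0,0,0],
    [1,0.006,0,0,0,0,0],
    [1,0.006,0,0,0,0,0],
    [1,0.006,0,0,0,0,0],
    [1,0.006,0,0,0,0,0],
    [1,0.006,0,0,0,0,0]
  ]
}}

```text
time_s: 4.72
tcp_pos: [0.5406, -0.0044, 0.0898]
ee_rot: [[-0.553, -0.833, 0.003], [-0.833, 0.554, 0.0], [-0.002, -0.002, -1.0]]
wrist_force: [5.1, 1.5, -2.6]
gripper_width: 0.003
```

```bash
python3 -c "
from h import *
s,R,p=where(); d=p[:2]-O; print('n',(d@(EY-EX))/2**.5*1e3,'t',(d@(EX+EY))/2**.5*1e3)
c=capture('scene');a=cv2.resize(c['frame'][170:240,290:390,::-1],None,fx=7.5,fy=7.5,interpolation=cv2.INTER_CUBIC)
cv2.imwrite('pics/s4.png',a)"
```

```text
t 4.72 tcp [ 0.5406 -0.0044  0.0898] case 13.8 13.7 psi -123.61 tilt [0.0028 0.0002] F [ 5.1  1.5 -2.6] w 0.003 j [ 16.7  21.7 -21.6   0.  -46.5 -50.4]
n -0.0642570292090149 t 19.44620353953408
```

View pics/s4.png

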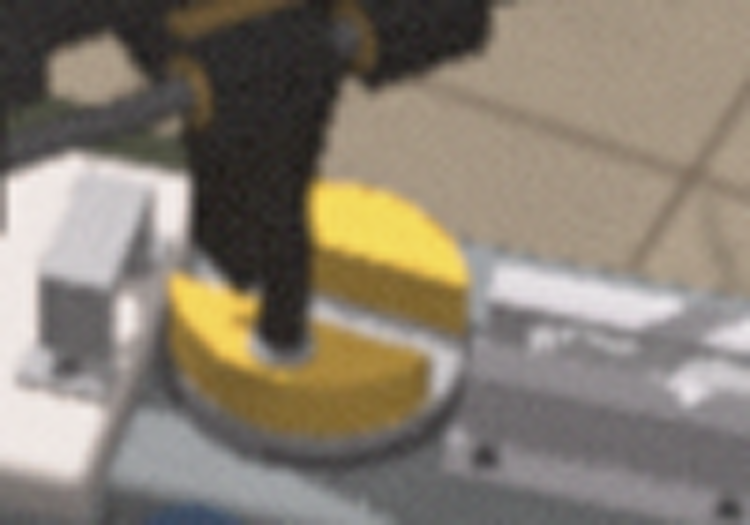

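```bash
python3 -c "
from h import *
c=capture('scene')
for a,b in [((312,245),(466,284)),((312,327),(430,356)),((500,262),(690,302))]:
    A=onz(c,290+a[0]/7.5,170+a[1]/7.5,.075);B=onz(c,290+b[0]/7.5,170+b[1]/7.5,.075);d=A-B;print(A,B,np.degrees(np.arctan2(d[1],d[0]))-101.4)
    print([((q[:2]-O)@EX*1e3,(q[:2]-O)@EY*1e3) for q in (A,B)])
"
```

```text
[ 0.56544925 -0.0109816   0.075     ] [ 0.57060831 -0.04709015  0.075     ] -3.2688114356266595
[(np.float64(2.4255929928696442), np.float64(-9.312404615834227)), (np.float64(-33.99030715728284), np.float64(-7.232565050876264))]
[ 0.54109615 -0.02274795  0.075     ] [ 0.54542438 -0.0496937   0.075     ] -2.2746586920234932
[(np.float64(-4.2950575294080595), np.float64(16.885940608080965)), (np.float64(-31.5647010958387), np.float64(17.969122321452172))]
[ 0.58102405 -0.05084692  0.075     ] [ 0.58961156 -0.09356234  0.075     ] -0.03278255799440899
[(np.float64(-39.73170699979249), np.float64(-16.700259898698143)), (np.float64(-83.3017859130342), np.float64(-16.675330683897364))]
```

The slot is about 3° short of in line by two edges in the scene view; the model says about 5°. I nudge 1 mm more, then back off.

Request:
{"op": "jog_arm", "data": {
  "moves": [
    [1,0.0005,0,0,0,0,0],
    [1,0.001,0,0,0,0,0],
    [1,0.001,0,0,0,0,0],
    [1,0.001,0,0,0,0,0],
    [1,0.001,0,0,0,0,0],
    [1,-0.002,0,0,0,0,0],
    [1,-0.007,0,0,0,0,0],
    [1,-0.012,0,0,0,0,0],
    [1,-0.016,0,-0.002,0,0,0],
    [1,-0.018,0,-0.01,0,0,0]
  ]
}}

```text
time_s: 5.65
tcp_pos: [0.5481, 0.0106, 0.0985]
ee_rot: [[-0.554, -0.833, -0.004], [-0.833, 0.554, -0.001], [0.003, 0.003, -1.0]]
wrist_force: [0.1, 0.4, 0.2]
gripper_width: 0.001
```

```bash
python3 -c "
from h import *
goto(-195,0,.15,-78.6)
c=capture('scene');a=cv2.resize(c['frame'][170:240,290:390,::-1],None,fx=7.5,fy=7.5,interpolation=cv2.INTER_CUBIC)
cv2.imwrite('pics/s5.png',a)"
```

```text
t 5.65 tcp [0.5481 0.0106 0.0985] case 27.0 3.4 psi -123.63 tilt [-0.0042 -0.001 ] F [0.1 0.4 0.2] w 0.001 j [ 18.   21.9 -19.7  -0.  -48.7 -51.7]
shift [ 0.1547 -0.1594 -0.0515] turn [ 0.004 -0.002 -0.786]
```

View pics/s5.png

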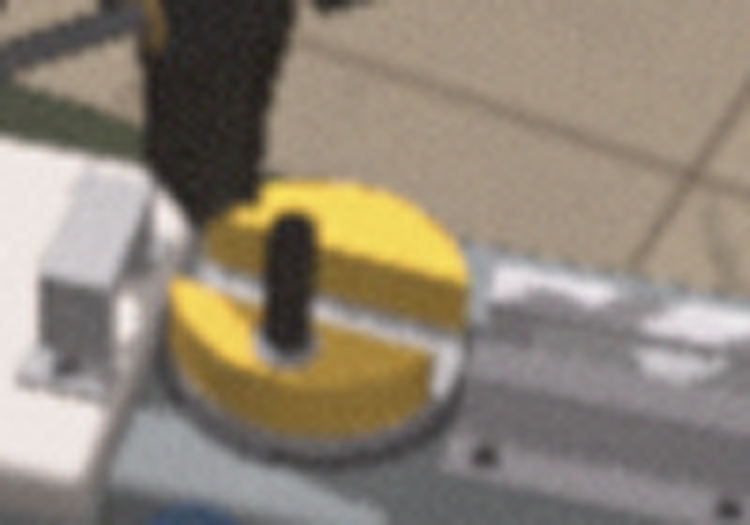

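The lug stands free, and the slot looks nearly in line from this side. I rise and go round to behind the tab, leaving the top camera's view of the disc open.

Request:
{"op": "jog_arm", "data": {
  "moves": [
    [1,-0.002,0,-0.025,0,0,0],
    [1,-0.002,0,-0.05,0,0,-0.05],
    [1,0.02,-0.02,-0.053,0,0,-0.15],
    [1,0.045,-0.046,-0.053,0,0,-0.27],
    [1,0.07,-0.072,-0.053,0,0,-0.39],
    [1,0.095,-0.098,-0.053,0,0,-0.51],
    [1,0.12,-0.124,-0.053,0,0,-0.63],
    [1,0.14,-0.145,-0.053,0,0,-0.73],
    [1,0.155,-0.16,-0.053,0,0,-0.786],
    [1,0.155,-0.16,-0.053,0,0,-0.786]
  ]
}}

```text
time_s: 6.53
tcp_pos: [0.5969, -0.2109, 0.1526]
ee_rot: [[0.195, -0.981, 0.0], [-0.981, -0.195, -0.001], [0.001, 0.0, -1.0]]
wrist_force: [0.8, -0.0, -0.3]
gripper_width: 0.006
```

```bash
cat >> h.py <<'E'
def slot(c,lo=290,hi=345):
    m=masks(c)["yellow"]; out=[]
    ys,xs=np.nonzero(m); k=(xs>lo)&(xs<hi)&(ys>150)&(ys<205)
    (cx,cy),r=cv2.minEnclosingCircle(np.c_[xs,ys][k].astype(np.float32)); print("disc",onz(c,cx,cy,.075)[:2].round(4),"r px",r)
    for s,ce,l in comps(m,40):
        if lo<ce[0]<hi and 150<ce[1]<205:
            ed=[]
            for u in range(s[0]+5,s[0]+s[2]-5):
                v=np.nonzero(l[:,u])[0]; ed.append((u, v.max()+.5 if ce[1]<cy else v.min()-.5))
            W=np.array([onz(c,u,v,.075)[:2] for u,v in ed]).astype(np.float32); vx,vy,x0,y0=cv2.fitLine(W,cv2.DIST_HUBER,0,.01,.01).ravel()
            a=np.degrees(np.arctan2(vy,vx))%180; print("edge",s[4],"dir",a.round(2),"rel",(a-101.4).round(2),"y mm",((np.array([x0,y0])-O)@EY*1e3).round(1))
E
python3 -c "
from h import *
goto(-195,0,.095,-78.6)
c=capture('top');a=cv2.resize(c['frame'][120:240,225:425,::-1],None,fx=3.9,fy=3.9,interpolation=cv2.INTER_CUBIC)
cv2.imwrite('pics/t5.png',a); slot(c)
for k,m in masks(c).items():
  if k in('red','black'):
    for st,ce,l in comps(m):
      if 290<ce[0]<420 and 130<ce[1]<210: print(k,st,ce)"
```

```text
t 6.53 tcp [ 0.5969 -0.2109  0.1526] case -199.8 -0.6 psi -78.75 tilt [ 0.0001 -0.0008] F [ 0.8 -0.  -0.3] w 0.006 j [ -4.8  25.9  -4.    0.1 -60.1  16. ]
shift [-0.0048  0.0006  0.0576] turn [ 0.    -0.001 -0.003]
disc [ 0.5568 -0.0158] r px 18.024614334106445
edge 282 dir 96.99 rel -4.41 y mm -11.9
edge 186 dir 98.08 rel -3.32 y mm 11.8
black [314 184   7   7  38] [317.07894737 187.        ]
```

View pics/t5.png

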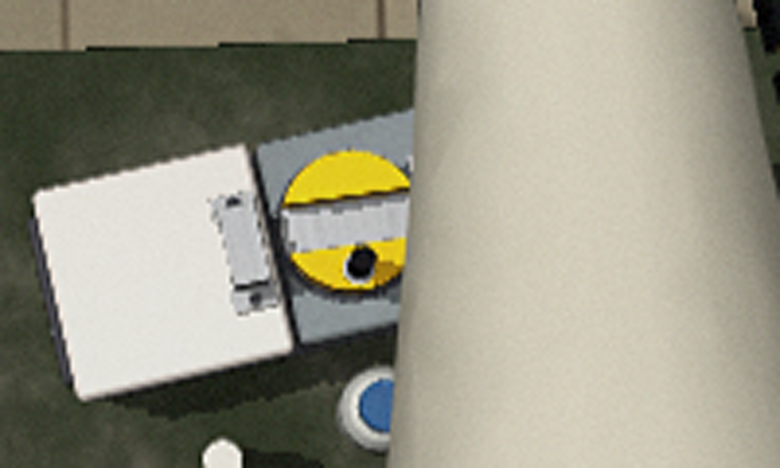

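The top view shows the lug at +y (crop pixel 361,263) and the slot about 4° (0.07 rad) short of in line. That's borderline, so I go back and push tangentially by about 1.7 mm.

Request:
{"op": "jog_arm", "data": {
  "moves": [
    [1,-0.035,0.004,0,0,0,0],
    [1,-0.075,0.008,0,0,0,0],
    [1,-0.115,0.012,0,0,0,0],
    [1,-0.155,0.017,0,0,0,0],
    [1,-0.195,0.021,0,0,0,0],
    [1,-0.22,0.024,0,0,0,0],
    [1,-0.23,0.025,0,0,0,0],
    [1,-0.23,0.025,0,0,0,0],
    [1,-0.23,0.025,0.02,0,0,0],
    [1,-0.23,0.025,0.04,0,0,0]
  ]
}}

```text
time_s: 7.42
tcp_pos: [0.5278, 0.0138, 0.1137]
ee_rot: [[0.198, -0.98, 0.004], [-0.98, -0.198, 0.001], [-0.0, -0.004, -1.0]]
wrist_force: [-0.5, -0.0, -0.8]
gripper_width: 0.005
```

```bash
python3 -c "
from h import *
goto(26,24,.09,-78.6)"
```

```text
t 7.42 tcp [0.5278 0.0138 0.1137] case 34.1 22.7 psi -78.57 tilt [0.0041 0.0011] F [-0.5 -0.  -0.8] w 0.005 j [ 19.1  18.8 -21.9   0.  -49.   -7.7]
shift [0.0081 0.0014 0.0236] turn [-0.004  0.     0.   ]
```

Request:
{"op": "jog_arm", "data": {
  "moves": [
    [1,0,0.001,0.01,0,0,0],
    [1,0,0.001,0.02,0,0,0],
    [1,0.003,0.001,0.023,0,0,0],
    [1,0.006,0.001,0.023,0,0,0],
    [1,0.009,0.001,0.023,0,0,0],
    [1,0.012,0.001,0.023,0,0,0],
    [1,0.012,0.001,0.023,0,0,0],
    [1,0.012,0.001,0.023,0,0,0],
    [1,0.012,0.001,0.023,0,0,0],
    [1,0.012,0.001,0.023,0,0,0]
  ]
}}

```text
time_s: 8.25
tcp_pos: [0.5282, 0.0015, 0.0898]
ee_rot: [[0.198, -0.98, 0.001], [-0.98, -0.198, 0.0], [-0.0, -0.001, -1.0]]
wrist_force: [0.7, -0.1, 0.0]
gripper_width: 0.004
```

```bash
python3 -c "
from h import *
goto(14.8,24,.09,-78.6)"
```

```text
t 8.25 tcp [0.5282 0.0015 0.0898] case 22.0 24.7 psi -78.59 tilt [0.0006 0.0002] F [ 0.7 -0.1  0. ] w 0.004 j [ 17.8  20.7 -23.3   0.  -46.   -6.4]
shift [ 0.0072 -0.0007 -0.0002] turn [-0.001  0.     0.   ]
```

Request:
{"op": "jog_arm", "data": {
  "moves": [
    [1,0.0015,0,0,0,0,0],
    [1,0.003,0,0,0,0,0],
    [1,0.0045,0,0,0,0,0],
    [1,0.0055,0,0,0,0,0],
    [1,0.006,0,0,0,0,0],
    [1,0.0065,0,0,0,0,0],
    [1,0.007,0,0,0,0,0],
    [1,0.0072,0,0,0,0,0],
    [1,0.0072,0,0,0,0,0],
    [1,0.0072,0,0,0,0,0]
  ]
}}

```text
time_s: 9.08
tcp_pos: [0.5292, -0.0056, 0.0894]
ee_rot: [[0.198, -0.98, -0.001], [-0.98, -0.198, -0.0], [-0.0, 0.001, -1.0]]
wrist_force: [-2.2, 2.0, 0.7]
gripper_width: 0.007
```

```bash
python3 -c "
from h import *
goto(14.8,24,.09,-78.6)
c=capture('scene');a=cv2.resize(c['frame'][170:240,290:390,::-1],None,fx=7.5,fy=7.5,interpolation=cv2.INTER_CUBIC)
cv2.imwrite('pics/s6.png',a)"
```

```text
t 9.08 tcp [ 0.5292 -0.0056  0.0894] case 14.8 25.2 psi -78.6 tilt [-0.0006 -0.0001] F [-2.2  2.   0.7] w 0.007 j [ 17.   20.8 -23.1  -0.  -46.1  -5.6]
shift [ 0.     -0.0012 -0.0006] turn [0.001 0.    0.   ]
```

View pics/s6.png

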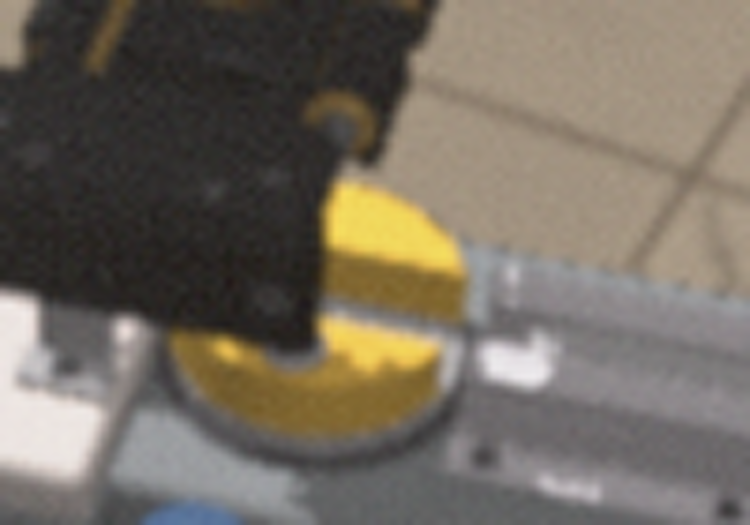

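Contact is made at about 2–3 N. I back off, rise and return behind the tab.

Request:
{"op": "jog_arm", "data": {
  "moves": [
    [1,-0.004,0,0,0,0,0],
    [1,-0.01,0,-0.004,0,0,0],
    [1,-0.012,0,-0.03,0,0,0],
    [1,-0.012,0,-0.055,0,0,0],
    [1,0.02,-0.003,-0.061,0,0,0],
    [1,0.06,-0.008,-0.061,0,0,0],
    [1,0.1,-0.012,-0.061,0,0,0],
    [1,0.14,-0.017,-0.061,0,0,0],
    [1,0.18,-0.022,-0.061,0,0,0],
    [1,0.215,-0.025,-0.061,0,0,0]
  ]
}}

```text
time_s: 9.97
tcp_pos: [0.5976, -0.2137, 0.151]
ee_rot: [[0.198, -0.98, 0.001], [-0.98, -0.198, -0.001], [0.001, -0.001, -1.0]]
wrist_force: [1.0, -0.1, 0.0]
gripper_width: 0.006
```

```bash
python3 -c "
from h import *
goto(-195,0,.095,-78.6)
c=capture('top');a=cv2.resize(c['frame'][120:240,225:425,::-1],None,fx=3.9,fy=3.9,interpolation=cv2.INTER_CUBIC)
cv2.imwrite('pics/t7.png',a); slot(c)
for k,m in masks(c).items():
  if k in('black'):
    for st,ce,l in comps(m):
      if 290<ce[0]<420 and 130<ce[1]<210:
        q=onz(c,*ce,.112)[:2]-O; print(k,st,ce,(q@EX,q@EY),np.degrees(np.arctan2(q@EY,q@EX)))
c=capture('scene');a=cv2.resize(c['frame'][140:240,260:460,::-1],None,fx=3.9,fy=3.9,interpolation=cv2.INTER_CUBIC)
cv2.imwrite('pics/s7.png',a)
"
```

```text
t 9.97 tcp [ 0.5976 -0.2137  0.151 ] case -202.6 -0.7 psi -78.6 tilt [ 0.0014 -0.001 ] F [ 1.  -0.1  0. ] w 0.006 j [ -5.1  26.1  -3.9   0.1 -59.9  16.4]
shift [-0.0077  0.0008  0.056 ] turn [-0.001 -0.001  0.   ]
disc [ 0.5568 -0.0155] r px 17.85478973388672
edge 280 dir 102.59 rel 1.19 y mm -11.7
edge 173 dir 102.4 rel 1.0 y mm 12.7
black [290 161  34  54 175] [307.09142857 198.42857143] (np.float64(0.0251789841434606), np.float64(0.04200478943868072)) 59.06020978436054
black [315 183   7   8  39] [318.30769231 186.58974359] (np.float64(0.0007298164800130759), np.float64(0.025671104858862016)) 88.37154870265617
```

View pics/t7.png

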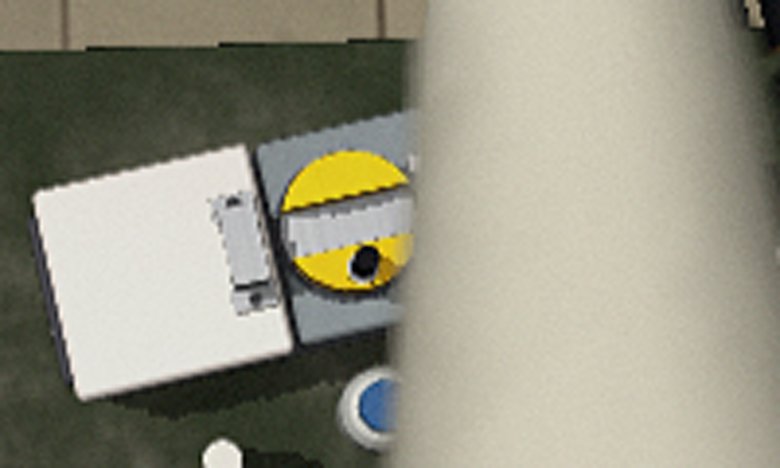

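View pics/s7.png

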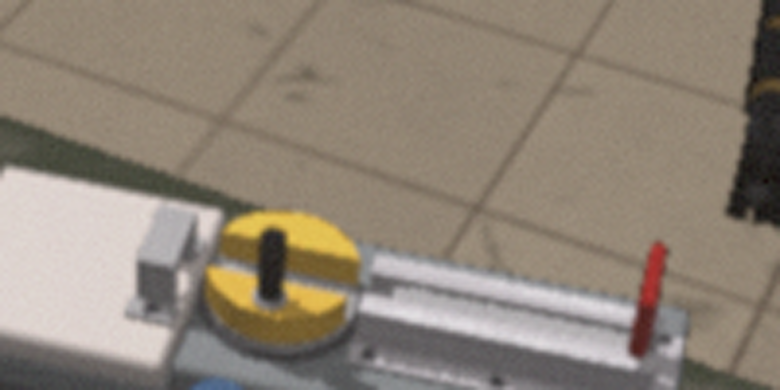

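The slot is now within about 1° of in line (edges +1.2° and +1.0°, lug direction 88°). Before lowering beside the tube rack I check its height and position.

```bash
python3 -c "
from h import *
a=cv2.imread('pics/scene0.png')[230:360,400:560];cv2.imwrite('pics/r1.png',cv2.resize(a,None,fx=4.5,fy=4.5,interpolation=cv2.INTER_CUBIC))
a=cv2.imread('pics/top0.png')[120:230,380:520];cv2.imwrite('pics/r2.png',cv2.resize(a,None,fx=5,fy=5,interpolation=cv2.INTER_CUBIC))"
```

View pics/r1.png

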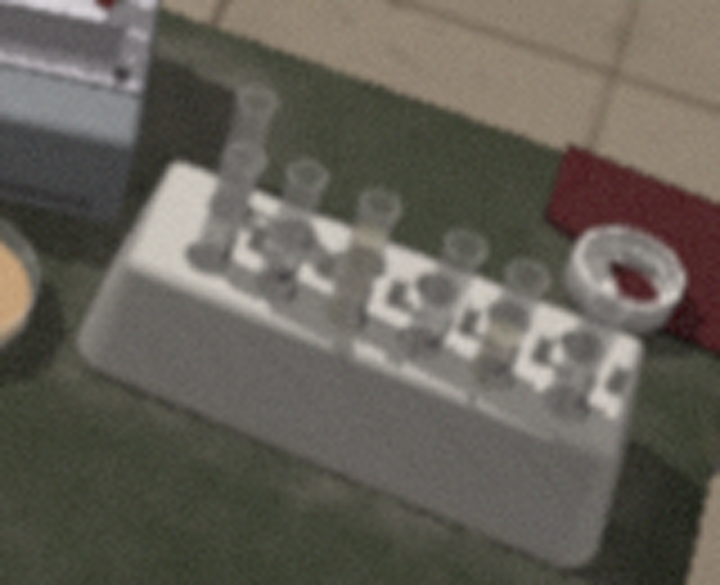

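View pics/r2.png

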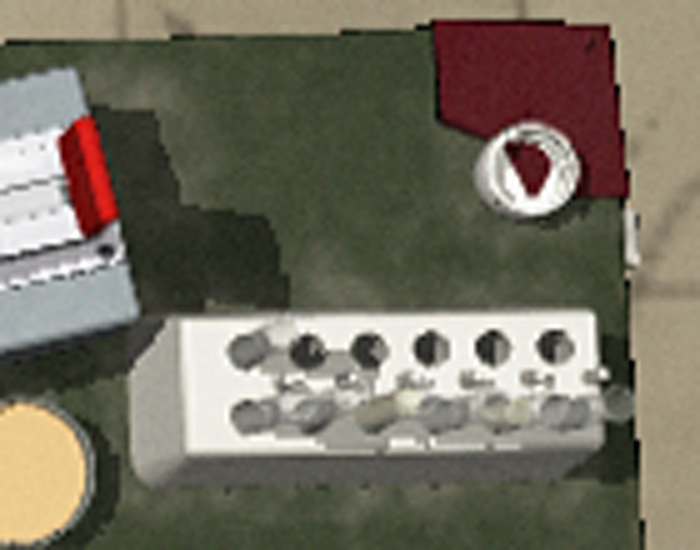

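```bash
python3 -c "
from h import *
ct=capture('top');cs=capture('scene')
def tri(a,b):
    o1,d1=ray(ct,*a);o2,d2=ray(cs,*b);A=np.c_[d1,-d2];x=np.linalg.lstsq(A,o2-o1,rcond=None)[0];p=o1+d1*x[0];q=o2+d2*x[1];return (p+q)/2,np.linalg.norm(p-q)
print(tri((436.6,185),(457.3,252.2)))
print(tri((440,201),(454,265.1)))
print(tri((417,184),(400+180/4.5,230+162/4.5)))
for z in (.06,.11,.13): print(z,onz(cs,457.3,252.2,z),onz(cs,454,265.1,z))
s,R,p=where(); print('body ends',p+R[:,1]*.095, p-R[:,1]*.095)"
```

```text
(array([ 0.52994557, -0.23385787,  0.10323796]), np.float64(9.277940924573531e-05))
(array([ 0.5003531 , -0.23731241,  0.10605337]), np.float64(0.00030842298128705523))
(array([ 0.54032453, -0.21413681,  0.04986716]), np.float64(0.0008538561724668992))
0.06 [ 0.57265782 -0.23064863  0.06      ] [ 0.54363748 -0.23396047  0.06      ]
0.11 [ 0.52330486 -0.23440422  0.11      ] [ 0.49652463 -0.23746041  0.11      ]
0.13 [ 0.50356367 -0.23590646  0.13      ] [ 0.4776795  -0.23886039  0.13      ]
t 10.17 tcp [ 0.5965 -0.2123  0.1502] case -201.1 0.1 psi -78.71 tilt [-0.0004 -0.0001] F [ 0.8 -0.1  0.1] w 0.003 j [ -5.   26.   -4.1   0.  -59.9  16.3]
body ends [ 0.50331109 -0.23091664  0.15022779] [ 0.6896338  -0.19371662  0.15015619]
```

Tube rims are about 0.105 m high, and the gripper body will be at 0.165 m or above, so it is clear. I descend behind the tab.

Request:
{"op": "jog_arm", "data": {
  "moves": [
    [1,0,0,0.01,0,0,0],
    [1,0,0,0.022,0,0,0],
    [1,0,0,0.034,0,0,0],
    [1,0,0,0.045,0,0,0],
    [1,0,0,0.053,0,0,0],
    [1,0,0,0.056,0,0,0],
    [1,-0.003,0,0.056,0,0,0],
    [1,-0.006,0,0.056,0,0,0],
    [1,-0.006,0,0.056,0,0,0],
    [1,-0.006,0,0.056,0,0,0]
  ]
}}

```text
time_s: 11.0
tcp_pos: [0.5958, -0.2053, 0.0954]
ee_rot: [[0.198, -0.98, 0.002], [-0.98, -0.198, -0.0], [0.001, -0.001, -1.0]]
wrist_force: [-0.3, 0.1, 0.1]
gripper_width: 0.006
```

```bash
python3 -c "
from h import *
goto(-173,0,.095,-78.6)
c=capture('scene');a=cv2.resize(c['frame'][140:270,300:500,::-1],None,fx=3.9,fy=3.9,interpolation=cv2.INTER_CUBIC)
cv2.imwrite('pics/s8.png',a)
"
```

```text
t 11.00 tcp [ 0.5958 -0.2053  0.0954] case -194.1 -0.6 psi -78.56 tilt [ 0.0015 -0.0003] F [-0.3  0.1  0.1] w 0.006 j [ -4.3  28.8  -8.2   0.  -52.9  15.8]
shift [-0.0211  0.0006  0.0004] turn [-0.001 -0.001  0.001]
```

View pics/s8.png

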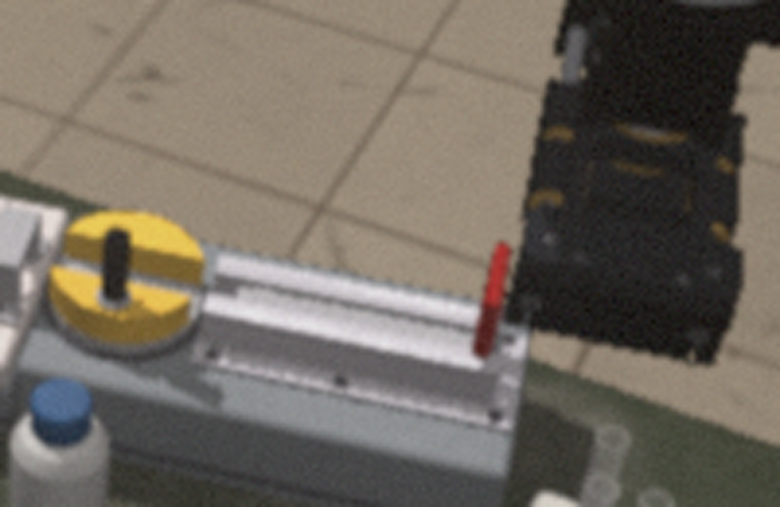

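Request:
{"op": "jog_arm", "data": {
  "moves": [
    [1,-0.005,0,0,0,0,0],
    [1,-0.01,0,0,0,0,0],
    [1,-0.015,0,0,0,0,0],
    [1,-0.018,0,0,0,0,0],
    [1,-0.021,0,0,0,0,0],
    [1,-0.024,0,0,0,0,0],
    [1,-0.027,0,0,0,0,0],
    [1,-0.03,0,0,0,0,0],
    [1,-0.033,0,0,0,0,0],
    [1,-0.036,0,0,0,0,0]
  ]
}}

```text
time_s: 11.88
tcp_pos: [0.5882, -0.1703, 0.0946]
ee_rot: [[0.198, -0.98, 0.0], [-0.98, -0.198, -0.0], [0.0, -0.0, -1.0]]
wrist_force: [-0.3, -2.4, -0.4]
gripper_width: 0.001
```

```bash
python3 -c "
from h import *
goto(-133,0,.095,-78.6)
"
```

```text
t 11.88 tcp [ 0.5882 -0.1703  0.0946] case -158.3 -0.1 psi -78.61 tilt [ 0.0002 -0.0004] F [-0.3 -2.4 -0.4] w 0.001 j [ -1.   27.4 -10.9   0.  -51.7  12.4]
shift [-0.0253  0.0001 -0.0004] turn [-0. -0. -0.]
```

Bar friction reads about 2.4 N as expected. I go gently through the zone where a misaligned disc would block.

Request:
{"op": "jog_arm", "data": {
  "moves": [
    [1,-0.001,0,0,0,0,0],
    [1,-0.002,0,0,0,0,0],
    [1,-0.003,0,0,0,0,0],
    [1,-0.004,0,0,0,0,0],
    [1,-0.005,0,0,0,0,0],
    [1,-0.006,0,0,0,0,0],
    [1,-0.007,0,0,0,0,0],
    [1,-0.008,0,0,0,0,0],
    [1,-0.009,0,0,0,0,0],
    [1,-0.01,0,0,0,0,0]
  ]
}}

```text
time_s: 12.72
tcp_pos: [0.5862, -0.1604, 0.0946]
ee_rot: [[0.198, -0.98, -0.0], [-0.98, -0.198, -0.0], [0.0, 0.0, -1.0]]
wrist_force: [-1.6, -3.0, 0.5]
gripper_width: 0.005
```

Request:
{"op": "jog_arm", "data": {
  "moves": [
    [1,-0.001,0,0,0,0,0],
    [1,-0.002,0,0,0,0,0],
    [1,-0.003,0,0,0,0,0],
    [1,-0.004,0,0,0,0,0],
    [1,-0.005,0,0,0,0,0],
    [1,-0.006,0,0,0,0,0],
    [1,-0.007,0,0,0,0,0],
    [1,-0.008,0,0,0,0,0],
    [1,-0.009,0,0,0,0,0],
    [1,-0.01,0,0,0,0,0]
  ]
}}

```text
time_s: 13.55
tcp_pos: [0.5842, -0.1506, 0.0946]
ee_rot: [[0.198, -0.98, -0.0], [-0.98, -0.198, 0.0], [-0.0, 0.0, -1.0]]
wrist_force: [-0.7, -1.9, 1.7]
gripper_width: 0.002
```

```bash
python3 -c "
from h import *
goto(-90,0,.095,-78.6)
c=capture('scene');a=cv2.resize(c['frame'][140:270,260:460,::-1],None,fx=3.9,fy=3.9,interpolation=cv2.INTER_CUBIC)
cv2.imwrite('pics/s9.png',a)
"
```

```text
t 13.55 tcp [ 0.5842 -0.1506  0.0946] case -138.1 -0.1 psi -78.6 tilt [-0.0001  0.    ] F [-0.7 -1.9  1.7] w 0.002 j [  0.9  26.6 -12.2  -0.  -51.2  10.5]
shift [-0.0481  0.0001 -0.0004] turn [0. 0. 0.]
```

View pics/s9.png

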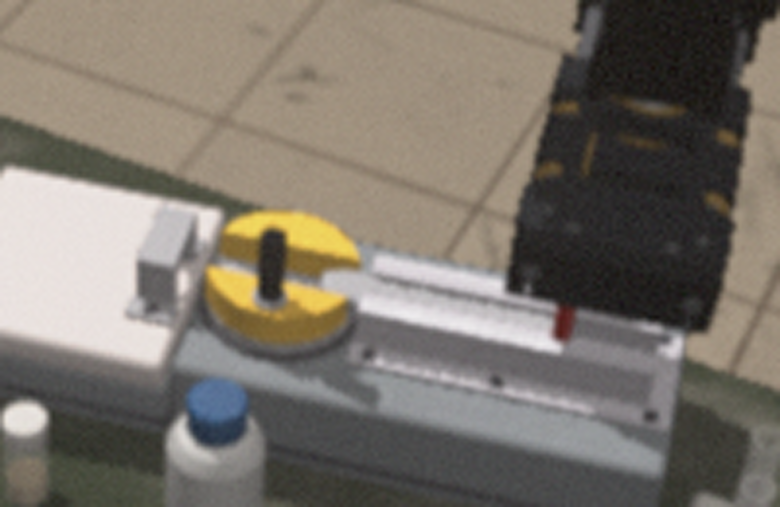

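The nose is entering the slot at about 2 N. I continue.

Request:
{"op": "jog_arm", "data": {
  "moves": [
    [1,-0.0015,0,0,0,0,0],
    [1,-0.003,0,0,0,0,0],
    [1,-0.0045,0,0,0,0,0],
    [1,-0.006,0,0,0,0,0],
    [1,-0.0075,0,0,0,0,0],
    [1,-0.009,0,0,0,0,0],
    [1,-0.0105,0,0,0,0,0],
    [1,-0.012,0,0,0,0,0],
    [1,-0.0135,0,0,0,0,0],
    [1,-0.015,0,0,0,0,0]
  ]
}}

```text
time_s: 14.43
tcp_pos: [0.5812, -0.1358, 0.0945]
ee_rot: [[0.198, -0.98, -0.0], [-0.98, -0.198, -0.0], [-0.0, 0.0, -1.0]]
wrist_force: [0.3, -2.1, 0.8]
gripper_width: 0.005
```

Request:
{"op": "jog_arm", "data": {
  "moves": [
    [1,-0.002,0,0,0,0,0],
    [1,-0.004,0,0,0,0,0],
    [1,-0.006,0,0,0,0,0],
    [1,-0.008,0,0,0,0,0],
    [1,-0.01,0,0,0,0,0],
    [1,-0.012,0,0,0,0,0],
    [1,-0.014,0,0,0,0,0],
    [1,-0.016,0,0,0,0,0],
    [1,-0.018,0,0,0,0,0],
    [1,-0.02,0,0,0,0,0]
  ]
}}

```text
time_s: 15.27
tcp_pos: [0.5772, -0.1162, 0.0945]
ee_rot: [[0.198, -0.98, -0.0], [-0.98, -0.198, 0.0], [-0.0, 0.0, -1.0]]
wrist_force: [-1.1, -3.9, 1.1]
gripper_width: 0.004
```

Request:
{"op": "jog_arm", "data": {
  "moves": [
    [1,-0.002,0,0,0,0,0],
    [1,-0.004,0,0,0,0,0],
    [1,-0.006,0,0,0,0,0],
    [1,-0.008,0,0,0,0,0],
    [1,-0.01,0,0,0,0,0],
    [1,-0.012,0,0,0,0,0],
    [1,-0.014,0,0,0,0,0],
    [1,-0.016,0,0,0,0,0],
    [1,-0.018,0,0,0,0,0],
    [1,-0.02,0,0,0,0,0]
  ]
}}

```text
time_s: 16.1
tcp_pos: [0.5732, -0.0966, 0.0945]
ee_rot: [[0.198, -0.98, -0.0], [-0.98, -0.198, 0.0], [-0.0, 0.0, -1.0]]
wrist_force: [-0.9, -2.0, 0.2]
gripper_width: 0.004
```

```bash
python3 -c "
from h import *
goto(-55,0,.095,-78.6)
c=capture('scene');a=cv2.resize(c['frame'][140:270,260:460,::-1],None,fx=3.9,fy=3.9,interpolation=cv2.INTER_CUBIC)
cv2.imwrite('pics/s10.png',a)
"
```

```text
t 16.10 tcp [ 0.5732 -0.0966  0.0945] case -83.0 -0.0 psi -78.6 tilt [-0.0002  0.    ] F [-0.9 -2.   0.2] w 0.004 j [  6.4  24.8 -15.4  -0.  -49.8   5. ]
shift [-0.028   0.     -0.0005] turn [ 0.  0. -0.]
```

View pics/s10.png

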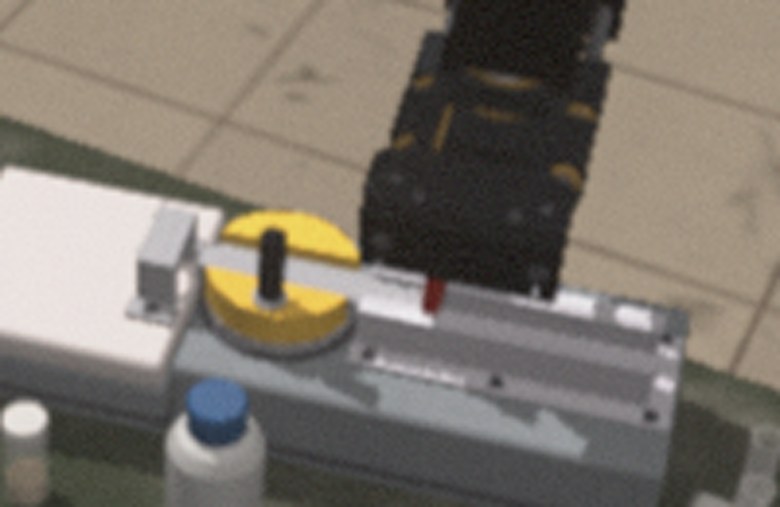

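The bar is through the disc with its nose at the keeper, and force is still about 2 N. About 30 mm remains.

Request:
{"op": "jog_arm", "data": {
  "moves": [
    [1,-0.0015,0,0,0,0,0],
    [1,-0.003,0,0,0,0,0],
    [1,-0.0045,0,0,0,0,0],
    [1,-0.006,0,0,0,0,0],
    [1,-0.0075,0,0,0,0,0],
    [1,-0.009,0,0,0,0,0],
    [1,-0.0105,0,0,0,0,0],
    [1,-0.012,0,0,0,0,0],
    [1,-0.0135,0,0,0,0,0],
    [1,-0.015,0,0,0,0,0]
  ]
}}

```text
time_s: 16.98
tcp_pos: [0.5704, -0.0819, 0.0945]
ee_rot: [[0.198, -0.98, -0.0], [-0.98, -0.198, 0.0], [-0.0, -0.0, -1.0]]
wrist_force: [-0.7, -2.7, -0.5]
gripper_width: 0.006
```

Request:
{"op": "jog_arm", "data": {
  "moves": [
    [1,-0.001,0,0,0,0,0],
    [1,-0.002,0,0,0,0,0],
    [1,-0.003,0,0,0,0,0],
    [1,-0.004,0,0,0,0,0],
    [1,-0.005,0,0,0,0,0],
    [1,-0.006,0,0,0,0,0],
    [1,-0.007,0,0,0,0,0],
    [1,-0.008,0,0,0,0,0],
    [1,-0.009,0,0,0,0,0],
    [1,-0.01,0,0,0,0,0]
  ]
}}

```text
time_s: 17.82
tcp_pos: [0.5683, -0.0722, 0.0945]
ee_rot: [[0.198, -0.98, -0.0], [-0.98, -0.198, 0.0], [-0.0, 0.0, -1.0]]
wrist_force: [-0.8, -1.4, -2.0]
gripper_width: 0.006
```

```bash
python3 -c "
from h import *
goto(-53,0,.095,-78.6)
"
```

```text
t 17.82 tcp [ 0.5683 -0.0722  0.0945] case -58.1 -0.1 psi -78.6 tilt [-0.0002  0.    ] F [-0.8 -1.4 -2. ] w 0.006 j [  9.   24.1 -16.6  -0.  -49.3   2.4]
shift [-0.0051  0.0001 -0.0005] turn [0. 0. 0.]
```

Now I creep in until the stop shows in the force.

Request:
{"op": "jog_arm", "data": {
  "moves": [
    [1,-0.0005,0,0,0,0,0],
    [1,-0.001,0,0,0,0,0],
    [1,-0.0015,0,0,0,0,0],
    [1,-0.002,0,0,0,0,0],
    [1,-0.0025,0,0,0,0,0],
    [1,-0.003,0,0,0,0,0],
    [1,-0.0035,0,0,0,0,0],
    [1,-0.004,0,0,0,0,0],
    [1,-0.004,0,0,0,0,0],
    [1,-0.004,0,0,0,0,0]
  ]
}}

```text
time_s: 18.65
tcp_pos: [0.5679, -0.0697, 0.0946]
ee_rot: [[0.198, -0.98, 0.0], [-0.98, -0.198, -0.002], [0.002, 0.0, -1.0]]
wrist_force: [0.5, -8.2, -1.4]
gripper_width: 0.003
```

Request:
{"op": "jog_arm", "data": {
  "moves": [
    [1,-0.0002,0,0,0,0,0],
    [1,-0.0004,0,0,0,0,0],
    [1,-0.0006,0,0,0,0,0],
    [1,-0.0008,0,0,0,0,0],
    [1,-0.001,0,0,0,0,0],
    [1,-0.001,0,0,0,0,0],
    [1,-0.001,0,0,0,0,0],
    [1,-0.001,0,0,0,0,0],
    [1,-0.001,0,0,0,0,0],
    [1,-0.001,0,0,0,0,0]
  ]
}}

```text
time_s: 19.48
tcp_pos: [0.5678, -0.0696, 0.0947]
ee_rot: [[0.198, -0.98, 0.0], [-0.98, -0.198, -0.003], [0.003, 0.0, -1.0]]
wrist_force: [1.0, -11.8, -1.8]
gripper_width: 0.004
```

The bar met a stop: 8 then 12 N with no further motion. I back straight off, lift, and move aside to check that it is fully home.

Request:
{"op": "jog_arm", "data": {
  "moves": [
    [1,0.005,0,0,0,0,0],
    [1,0.012,0,0,0,0,0],
    [1,0.018,0,0,0,0,0],
    [1,0.018,0,-0.03,0,0,0],
    [1,0.018,0,-0.065,0,0,0],
    [1,0.018,0,-0.1,0,0,0],
    [1,0.05,0.02,-0.11,0,0,0],
    [1,0.08,0.045,-0.11,0,0,0],
    [1,0.105,0.07,-0.11,0,0,0],
    [1,0.13,0.1,-0.11,0,0,0]
  ]
}}

```text
time_s: 20.32
tcp_pos: [0.4954, -0.2155, 0.2052]
ee_rot: [[0.199, -0.98, 0.003], [-0.98, -0.199, 0.0], [0.0, -0.003, -1.0]]
wrist_force: [0.2, -0.8, -0.1]
gripper_width: 0.0
```

Request:
{"op": "jog_arm", "data": {
  "moves": [
    [1,0.03,0.03,0,0,0,0],
    [1,0.06,0.06,0,0,0,0],
    [1,0.09,0.09,0,0,0,0],
    [1,0.11,0.11,0,0,0,0],
    [1,0.12,0.12,0,0,0,0],
    [1,0.12,0.12,0,0,0,0],
    [1,0.12,0.12,0,0,0,0],
    [1,0.12,0.12,0,0,0,0],
    [1,0.12,0.12,0,0,0,0],
    [1,0.12,0.12,0,0,0,0]
  ]
}}

```text
time_s: 21.15
tcp_pos: [0.402, -0.3551, 0.2046]
ee_rot: [[0.199, -0.98, 0.0], [-0.98, -0.199, 0.0], [0.0, -0.0, -1.0]]
wrist_force: [0.4, -0.4, -0.3]
gripper_width: 0.002
```

```bash
python3 -c "
from h import *
where()
c=capture('scene');a=cv2.resize(c['frame'][150:250,270:450,::-1],None,fx=4.3,fy=4.3,interpolation=cv2.INTER_CUBIC)
cv2.imwrite('pics/s11.png',a)
c=capture('top');a=cv2.resize(c['frame'][120:240,225:425,::-1],None,fx=3.9,fy=3.9,interpolation=cv2.INTER_CUBIC)
cv2.imwrite('pics/t11.png',a); slot(c)
for st,ce,l in comps(masks(c)['red']):
    if 290<ce[0]<420 and 130<ce[1]<210: 
        q=onz(c,*ce,.113)[:2]-O; print(st,ce,q@EX,q@EY, cv2.boxPoints(cv2.minAreaRect(np.argwhere(l)[:,::-1].astype(np.float32))).tolist())
"
```

```text
t 21.15 tcp [ 0.402  -0.3551  0.2046] case -302.6 219.0 psi -78.5 tilt [0.0004 0.    ] F [ 0.4 -0.4 -0.3] w 0.002 j [-24.1  14.2 -13.6  -0.  -62.1  35.6]
disc [ 0.5556 -0.0159] r px 18.39139175415039
edge 282 dir 101.85 rel 0.45 y mm -11.8
edge 223 dir 101.68 rel 0.28 y mm 12.0
[334 158   8  21  82] [337.35365854 167.96341463] -0.040217079174236205 0.0005719432715759368 [[332.8235168457031, 158.29412841796875], [336.5882263183594, 157.35296630859375], [341.6470642089844, 177.5882568359375], [337.8823547363281, 178.5294189453125]]
```

View pics/s11.png

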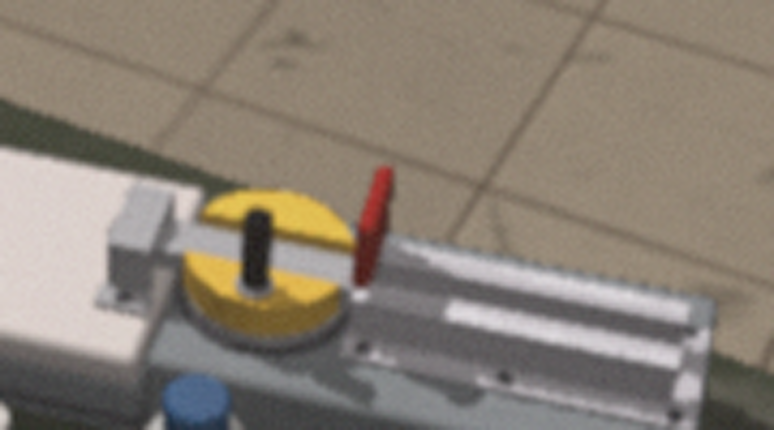

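View pics/t11.png

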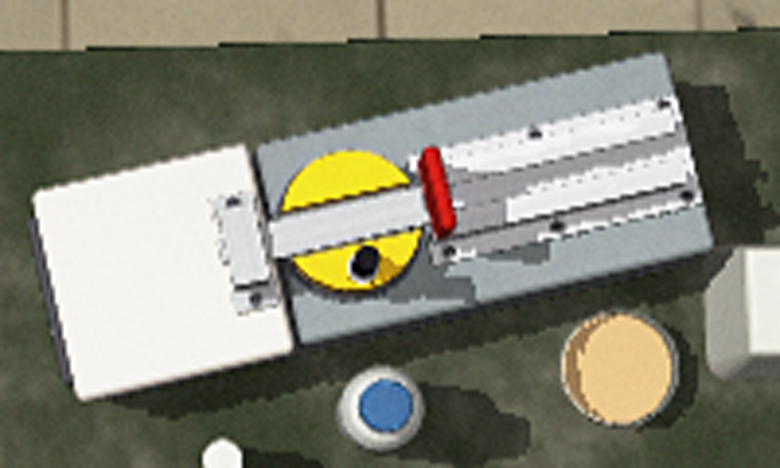

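Top view: the tab is at crop (437,193), about case x -40 by centroid. The bar crosses the disc into the keeper and the slot is in line (0.3–0.45°). The TCP stop position (-55.5) is about 1.5–2 mm off what I expected, so I measure the tab's rear edge more finely.

```bash
python3 - <<'E'
from h import *
import numpy as np
def prof(img,c,x0,name):
    im=img.astype(np.float32); red=im[...,0]-(im[...,1]+im[...,2])/2
    xs=np.arange(x0-25,x0+25,1.0); acc=[]
    for x in xs:
        v=[]
        for y in np.arange(-14,15,2.):
            p=np.r_[O+(EX*x+EY*y)/1e3,.113]; u,w=proj(c,p); v.append(cv2.getRectSubPix(red,(1,1),(u,w))[0,0])
        acc.append(np.mean(v))
    acc=np.array(acc); m=acc.max(); h=m/2; i=np.nonzero(acc>h)[0]
    a=np.interp(h,[acc[i[0]-1],acc[i[0]]],[xs[i[0]-1],xs[i[0]]]); b=np.interp(-h,[-acc[i[-1]],-acc[i[-1]+1]],[xs[i[-1]],xs[i[-1]+1]])
    print(name,"rear edge",a.round(2),"other edge",b.round(2),"max",m)
for n in ("top","scene"):
    c=capture(n); prof(c["frame"],c,-40,n+" now")
    old=cv2.imread(f"pics/{n}0.png")[:,:,::-1]; prof(old,c,-160,n+" start")
E
```

```text
top now rear edge -43.64 other edge -35.08 max 187.48128
top start rear edge -157.4 other edge -144.68 max 187.83234
scene now rear edge -44.92 other edge -37.63 max 109.043335
scene start rear edge -157.72 other edge -150.88 max 113.34164
```

The tab's rear edge is at -43.6 mm (top) and -44.9 mm (scene), against -44 for home. That matches within calibration, and the rigid stop agrees. Last check: did the bystanders move?

```bash
python3 - <<'E'
from h import *
c=capture("top"); old=cv2.imread("pics/top0.png")[:,:,::-1]
for n,(a,b,w,h) in dict(vial=(274,230,16,16),bottle=(308,210,30,30),dish=(366,196,38,36)).items():
    t=cv2.cvtColor(np.ascontiguousarray(old[b:b+h,a:a+w]),cv2.COLOR_RGB2GRAY).astype(np.float32); q=cv2.cvtColor(np.ascontiguousarray(c["frame"][b:b+h,a:a+w]),cv2.COLOR_RGB2GRAY).astype(np.float32)
    print(n,cv2.phaseCorrelate(t,q), abs(t-q).mean())
where(); finish_job()
E
```

```text
vial ((0.025448777292226055, -0.06322737425137781), 1.0084908660501242) 2.578125
bottle ((-0.027719771409769223, -0.043036037739431876), 0.9468122516738043) 4.071111
dish ((-0.05715924720676924, 0.007292374198957674), 1.0168591136733691) 2.7083333
t 21.40 tcp [ 0.4015 -0.3555  0.2046] case -302.9 219.5 psi -78.55 tilt [ 0. -0.] F [-0.5  0.8  1.1] w 0.006 j [-24.2  14.2 -13.6  -0.  -62.1  35.6]
the job is handed in; nothing more can be done
```

The case is locked and the job is handed in at 21.4 s. I pushed the black lug round to the case's +y side with the shut fingers, then pushed the bar by its red tab through the disc and into the keeper until it hit its stop.

**Disc:** the first lug push left the slot about 4° short, so I nudged it once more before touching the bar. It now reads 0.3–0.45° off line; about 4.6° is allowed.

**Bar:** it slid at about 2–4 N all the way, with no sign of blocking. At the end the force rose from 8 to 12 N while the fingers moved only about 0.1 mm.

**Home position:** the tab's rear edge reads -43.6 mm in the top view and -44.9 mm in the scene view, against -44 mm when home. The fingers stopped about 2 mm sooner than I expected from the earlier lug contact. I put that down to calibration and did not push again to check.

**Beside the case:** the dish, vial and bottle have not moved (shift under 0.1 pixel, roughly 0.2 mm). The robot is clear of everything, about 0.2 m up and off to the side.

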